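Set the desk out round the calculator for doing the receipts

ROBOT

A 6-joint arm with a two-finger parallel gripper is mounted at the origin on a cart in front of the work surface, level with it; the furniture and walls round the work are solid. World frame = base frame: x ahead of the robot, y to its left, z up, the work surface at z = 0. Lengths are in m, angles in rad, forces in N, time in s.
With the tool pointing down it reaches from about 0.225 to 0.875 m from the base axis. Payload 3.4 kg.
Tool frame: the origin (TCP) lies at the very end of the fingers, on their centre line; the grasp point (between the pads) lies 19 mm behind it (manip.pinch_z is the distance from the TCP to the grasp point, in m); z points along the fingers, y is the line along which they close (so a half turn about z gives the same grasp; the last joint's range is limited). The gripper opens to 85 mm and grips with 20 to 120 N. Pads are 22 mm wide; open, the fingers measure 114 mm over their backs; the gripper's body (76 mm by 85 mm) begins 54 mm behind the grasp point. The pads swing forward as they close: fully open they stand 13 mm farther back than shut.
Start: joints at [-1.427, 0.276, 1.505, -0, 1.361, -0.121], TCP at [0.15, -0.555, 0.231] pointing down, gripper open.
Joint ranges: [-2.89, 2.89], [-0.75, 2.08], [0.22, 2.7], [-1.18, 4.32], [0.11, 2.71], [-2.7, 2.7]. Speed limits (rad/s): [2.57, 2.57, 3.14, 3.14, 3.14, 3.14].

INTERFACE

Orientations are given as a unit quaternion [w, x, y, z].
In Python, from rig import manip gives the robot as it stands. The module is installed in compiled form; this text tells all that it offers.
- The arm moves only by the shell command python3 -m jog 'ROWS' [FORCE]. ROWS is JSON, a list of rows, each an object of numbers: "dx", "dy", "dz": the shift along the tool's x, y, z each as a share of 25 cm, from -1 to 1; "ax", "ay", "az": the turn, a rotation vector about the tool's x, y, z each as a share of 90 degrees, from -1 to 1; "grip": the opening, from -1 (shut) to 1 (fully open), so that 0 is half open. A call has 1 to 5 rows; each row is the pose to reach, as a shift and turn from the pose commanded when the call began, along the tool's axes at that moment; what a row does not reach only later rows make up. A row lasts 1/12 s, in which the tool goes at most 41.7 mm and 7.16 degrees, less where a joint would pass 70% of its speed; a pose out of reach is approached as far as the arm can. A call with a number of a shift or a turn outside -1 to 1 is refused whole. A call with a gripper value outside its range is refused whole. The fingers move at their own pace and stop on an object; FORCE is the grip in N (left out, the last holds). Time passes only in rows, so rows that repeat a pose let the fingers close. It gives the time, the measured TCP pose, the force, the opening and the grip force at its end, in the units of the state.
- manip.get_state(): the state, without advancing time (a new reading comes with each control period).
- manip.get_image(name): name is "scene" or "top"; returns a dict with "img" (420x560x3 uint8, red, green, blue), "mtx" (3x3 intrinsics, pixels), "k1" (the pictures are not rectified: a ray, as slopes to the right and down, at radius r is drawn at 1 + k1 r^2 times it, then the intrinsics apply), "world_to_cam" (4x4, takes a point from world to camera coordinates). Camera axes: x right, y down, z forward; pixel columns grow to the right and rows downward; lengths in m; the calibration is good to about 2 mm. A picture is of the moment at which its call begins. There is no depth.
- manip.sign_off(): hands the job in; it is judged then, once.
The state is a dict: "clock": time; "qpos": joint angles; "qd": joint speeds; "effort": joint torques, N m; "position": TCP position; "ee_rot": TCP orientation; "contact_force": force on the tool from outside, world axes, zero at the start; "moment": the same for the moment, N m; "width": finger opening in m; "gripper_force": force on a finger pad.
Only numpy, scipy, OpenCV 4.12 (cv2) and the standard library are available. Lean on these libraries where they do the work, as an engineer would, in place of code of your own. Each camera call takes 0.05 s, during which the arm holds its last target. There are 200 camera calls.

TASK

Set out my things round the calculator for doing the receipts, without shifting the calculator: the stapler on its left, the tape dispenser to the left of the stapler, and the mint tin on the calculator's right, all lying lengthwise like the calculator and level with its middle; and the black marker crosswise in front of it, on the near side, centred. Leave about 4 cm clear between each thing and its neighbour, and lay the eraser lengthwise on the middle of the tin's lid. Leave the sharpener and the binder clip where they are.

Things in the scene. Friction and masses are not known exactly. Their poses are not given: they have to be found in the camera images.
- calculator: grey-white pocket calculator with rows of keys, 128 mm long, 78 mm wide, 16 mm high, lying flat and loose on the desk; it stays where it is. Origin: centre of its underside. Its x axis runs along its length, away from the robot (turned up to about 12 degrees); its y axis points to its left. Left, right and in front are meant as the calculator lies: left +y, right -y, in front (near side) -x.
- stapler: cream to pale-yellow stapler, closed (the arm is fixed), 118 mm long (own y), 34 mm wide (own x), 40 mm high. Origin: centre of its underside, z up. The base plate, 34 mm wide, reaches up to 7 mm; at the middle of its length the arm above it is 22 mm wide from 19 to 40 mm height: grasp it across the arm. Either end may point forward.
- dispenser: yellow desk tape dispenser, 127 mm long (own y), 28 mm wide (own x) across two flat upright cheeks, up to 51 mm high. Origin: centre of its underside, z up. Grasp across the cheeks. Either end may point forward.
- tin: pale green flat rectangular mint tin, 97 mm long (own y), 65 mm wide (own x), 28 mm high, flat lid that does not open. Origin: centre of its underside, z up. Grasp across the width. Either end may point forward.
- marker: black marker pen lying on the desk, 97 mm long (own y), 14 mm wide (own x), 15 mm high; it does not roll. Origin: centre of its underside, z up. Either end may point to the left.
- eraser: small eraser, white with a blue paper sleeve, 44 mm long (own y), 22 mm wide (own x), 13 mm high. Origin: centre of its underside, z up. It goes on the tin with its length along the tin's length, either way round.
- sharpener: small bare-metal wedge pencil sharpener, 16 x 25 mm, 15 mm high, loose just beyond the calculator's far end, before a wooden drawer cabinet 154 mm high that stands 4 to 8 cm beyond the calculator; a bystander, to be left alone. Origin: centre of its underside.
- clip: black binder clip standing on its spine, 19 x 32 mm, 39 mm high with its wire loops, loose on the desk, nearer the robot than the calculator and off to its left; a bystander, to be left alone. Origin: centre of its underside.

How it is judged:
At the end, for the whole second after the job is handed in: Stapler left and tin right of the calculator, dispenser left of the stapler, marker in front: gaps 40 mm and centring within 15 mm, lying true within 0.2 rad, upright on the desk; eraser on the tin's lid, centred within 12 mm, along it within 0.25 rad; all at rest (x of stapler in the frame of calculator between -0.015 and 0.015 m and y of stapler in the frame of calculator between 0.081 and 0.111 m and x of dispenser in the frame of calculator between -0.015 and 0.015 m and y of dispenser in the frame of calculator above 0.12 m and horizontal distance between dispenser and stapler between 0.056 and 0.087 m and x of tin in the frame of calculator between -0.015 and 0.015 m and y of tin in the frame of calculator between -0.126 and -0.096 m and x of marker in the frame of calculator between -0.126 and -0.096 m and y of marker in the frame of calculator between -0.015 and 0.015 m and angle between the y axis of each of stapler, dispenser, tin and the x axis of calculator, either way round below 0.2 rad and height (world z) of each of stapler, dispenser, tin, marker below 0.008 m and angle between the y axis of marker and the y axis of calculator, either way round below 0.2 rad and horizontal distance between eraser and tin below 0.012 m and angle between the y axis of eraser and the y axis of tin, either way round below 0.25 rad and z of eraser in the frame of tin between 0.022 and 0.034 m and angle between each of stapler, dispenser, tin, marker, eraser's own z axis and vertical below 0.12 rad and linear speed of each of stapler, dispenser, tin, marker, eraser below 0.02 m/s); the robot touches nothing.
It fails at once if the calculator is shifted by more than 15 mm (distance of calculator from where it was at the start of the episode above 0.015 m).
It fails at once if the sharpener is shifted by more than 15 mm (distance of sharpener from where it was at the start of the episode above 0.015 m).
It fails at once if the binder clip is shifted by more than 15 mm (distance of clip from where it was at the start of the episode above 0.015 m).
It also fails if it takes over 136 s, if anything falls off the work surface, if the arm or the gripper's body presses on something with over 40 N, if the wrist force passes 120 N, or if a joint passes its speed limit or range.

## Working session

There is one attempt and no reset: what is moved stays moved. The work goes in short steps, Python scripts to look and compute and a shell command to move; the robot and the scene stay as the last step left them, time stands still between calls to the robot, and variables do not carry over. Pictures are saved under pics/ and viewed, at most 17 in all, crops included, and the job is handed in when it is done.

```bash
mkdir -p pics; cat > h.py <<'E'
import numpy as np, cv2
from rig import manip
def save(name,fn):
    d=manip.get_image(name); cv2.imwrite('pics/'+fn,cv2.cvtColor(d['img'],cv2.COLOR_RGB2BGR)); np.savez('pics/'+fn+'.npz',**d); return d
def px2w(d,uv,z):
    K=d['mtx'];T=d['world_to_cam'];uv=np.atleast_2d(uv).astype(float)
    p=np.c_[(uv[:,0]-K[0,2])/K[0,0],(uv[:,1]-K[1,2])/K[1,1]]
    q=p.copy()
    for _ in range(20): q=p/(1+float(d['k1'])*(q**2).sum(1,keepdims=True))
    r=np.c_[q,np.ones(len(q))]@T[:3,:3]; c=-T[:3,:3].T@T[:3,3]
    return c+r*((np.atleast_1d(z)-c[2])/r[:,2])[:,None]
def load(fn): return dict(np.load('pics/'+fn+'.npz'))
E
python3 - <<'E'
from h import *
for n in('top','scene'):
    d=save(n,n+'0.png'); T=d['world_to_cam']; print(n,-T[:3,:3].T@T[:3,3],T[:3,:3].round(2).tolist(),d['k1'],d['mtx'][0,0])
s=manip.get_state();print(s, manip.pinch_z)
E
```

```text
top [0.38774426 0.0283205  1.07614553] [[0.02, -1.0, 0.03], [-0.99, -0.02, -0.16], [0.16, -0.03, -0.99]] -0.09050554737159183 383.22363957510953
scene [-0.05157146  1.07416256  0.81927105] [[-0.88, -0.48, -0.01], [-0.25, 0.48, -0.84], [0.41, -0.73, -0.54]] -0.0711298031011445 546.281461414018
{'clock': 0.1, 'qpos': array([-1.42700782e+00,  2.76540659e-01,  1.50602302e+00,  1.91999871e-05,
        1.36069764e+00, -1.20996441e-01]), 'qd': array([ 9.52669829e-04, -6.82003865e-04, -1.66864298e-03, -3.51816355e-04,
        9.91820654e-05,  4.88040507e-04]), 'effort': array([ 1.46762704e-03, -4.17698801e+01, -2.46405995e+01, -2.26517959e-04,
        5.88732961e-03, -9.50877734e-06]), 'position': array([ 0.15041319, -0.55448496,  0.23051456]), 'ee_rot': array([-8.34385422e-04,  9.91248830e-01,  1.32004016e-01, -1.21265884e-07]), 'contact_force': array([ 0.39584376,  0.39603632, -0.27331035]), 'moment': array([ 0.03847079,  0.00900691, -0.03774097]), 'gripper_force': 0.0, 'width': 0.08513351583865039} 0.0187
```

View pics/top0.png

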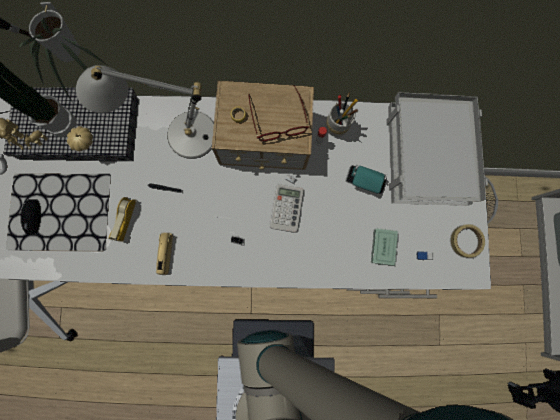

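View pics/scene0.png

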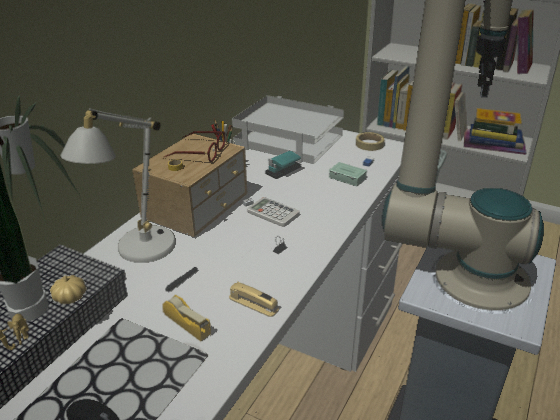

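The top view shows the dispenser at about (123,218), stapler (164,253), marker (165,187) and clip (237,240). The calculator is at (287,208), sharpener (291,179), tin (385,247) and eraser (425,256). I'll zoom in for accurate outlines.

```bash
python3 - <<'E'
from h import *
i=cv2.imread('pics/top0.png')
def c(x,y,w,h,s): return cv2.resize(i[y:y+h,x:x+w],None,fx=s,fy=s,interpolation=cv2.INTER_CUBIC)
a=c(100,175,160,105,5); cv2.imwrite('pics/c1.png',a)
b=c(262,170,180,100,4.4444444); cv2.imwrite('pics/c2.png',cv2.resize(b,(800,444)))
E
```

```text
(no output)
```

View pics/c1.png

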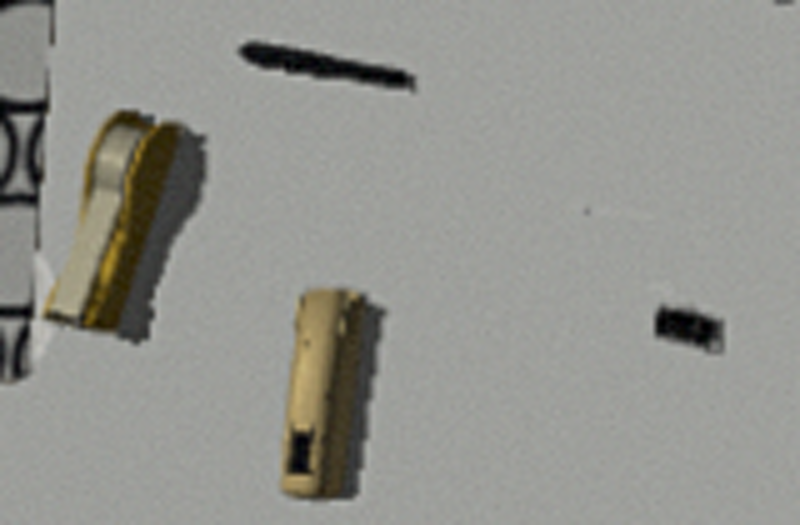

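View pics/c2.png

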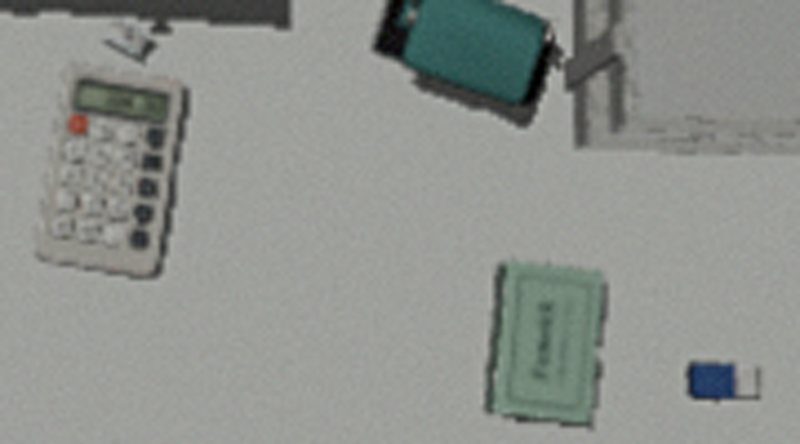

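The crops give the calculator, tin and eraser corners, the marker ends, and the stapler and dispenser axes. I'll turn these into world poses.

```bash
cat >> h.py <<'E'
def yawnow(s):
    w,x,y,z=s['ee_rot']; return np.arctan2(2*(x*y+w*z),1-2*(y*y+z*z))
def go(*targets):
    s=manip.get_state();p=s['position'];ps=yawnow(s)
    print('t %.1f pos'%s['clock'],p.round(4),'yaw %.3f'%ps,'w %.4f gf %.1f F'%(s['width'],s['gripper_force']),s['contact_force'].round(1))
    for x,y,z,yaw in targets:
        dx,dy=x-p[0],y-p[1];c,si=np.cos(ps),np.sin(ps)
        a=(ps-yaw+np.pi/2)%np.pi-np.pi/2
        print('  dx %.3f dy %.3f dz %.3f az %.3f'%((dx*c+dy*si)/.25,(dx*si-dy*c)/.25,(p[2]-z)/.25,a/(np.pi/2)))
E
python3 - <<'E'
from h import *
d=load('top0.png')
def c2(p): return np.array(p)/4.4444+[262,170]-.4
def c1(p): return np.array(p)/5+[100,175]-.4
def box(q,z,n):
    w=px2w(d,q,z)[:,:2]; L=(w[0]+w[1]-w[2]-w[3])/2; W=(w[0]+w[3]-w[1]-w[2])/2
    print(n,w.mean(0).round(4),'L %.3f yaw %.3f W %.3f yaw %.3f'%(np.hypot(*L),np.arctan2(L[1],L[0]),np.hypot(*W),np.arctan2(W[1],W[0])-np.pi/2)); return w.mean(0),np.arctan2(L[1],L[0])
c,a=box(c2([(70,68),(183,88),(158,275),(38,258)]),.014,'calc')
box(c2([(507,262),(606,270),(594,424),(494,412)]),.028,'tin')
box(c2([(690,363),(760,366),(758,398),(688,398)]),.012,'eraser')
m=px2w(d,c1([(240,52),(415,82)]),.008);print('marker',m.mean(0),np.linalg.norm(m[0]-m[1]),np.arctan2(*(m[0]-m[1])[[1,0]]))
s=px2w(d,c1([(322,290),(305,494)]),.036);print('stapler',s.mean(0),np.arctan2(*(s[0]-s[1])[[1,0]]))
s=px2w(d,c1([(140,118),(83,322)]),.035);print('disp',s.mean(0),np.linalg.norm(s[0]-s[1]),np.arctan2(*(s[0]-s[1])[[1,0]]))
s=px2w(d,c1([(690,325)]),.02);print('clip',s)
R=np.array([[np.cos(a),-np.sin(a)],[np.sin(a),np.cos(a)]])
for n,o in dict(tin=(0,-.111),stap=(0,.096),disp=(0,.1675),mark=(-.111,0)).items(): print(n,(c+R@o).round(4))
E
```

```text
calc [ 0.561  -0.0203] L 0.122 yaw -0.131 W 0.075 yaw -0.135
tin [ 0.4579 -0.2954] L 0.096 yaw -0.103 W 0.064 yaw -0.082
eraser [ 0.4354 -0.4135] L 0.021 yaw -0.094 W 0.046 yaw -0.009
marker [0.61166011 0.32716879 0.008     ] 0.10262988195135486 1.4231632658170412
stapler [0.42697741 0.3151834  0.036     ] -0.023015388330609933
disp [0.51790005 0.43363258 0.035     ] 0.11595846731824899 -0.19604620100818307
clip [[0.46911879 0.11423378 0.02      ]]
tin [ 0.5465 -0.1303]
stap [0.5736 0.0749]
disp [0.583  0.1458]
mark [ 0.451  -0.0058]
```

```bash
python3 -c "
from h import *
go((.4579,-.2954,.13,-.09))"
```

```text
t 0.1 pos [ 0.1504 -0.5545  0.2305] yaw 0.265 w 0.0851 gf 0.0 F [ 0.4  0.4 -0.3]
  dx 1.458 dy -0.678 dz 0.402 az 0.226
```

```bash
python3 -m jog '[{"dx":0.7,"dy":-0.34,"dz":0.1,"grip":1},{"dx":0.7,"dy":-0.34,"dz":0.1,"grip":1},{"dx":0.7,"dy":-0.34,"dz":0.1,"grip":1},{"dx":0.7,"dy":-0.34,"dz":0.1,"grip":1},{"dx":0.7,"dy":-0.34,"dz":0.1,"grip":1}]' 60
python3 -m jog '[{"dx":0.73,"dy":-0.34,"dz":0.3,"az":0.2,"grip":1},{"dx":0.73,"dy":-0.34,"dz":0.3,"az":0.2,"grip":1},{"dx":0.73,"dy":-0.34,"dz":0.3,"az":0.2,"grip":1},{"dx":0.73,"dy":-0.34,"dz":0.3,"az":0.2,"grip":1},{"dx":0.73,"dy":-0.34,"dz":0.3,"az":0.2,"grip":1}]'
python3 -c "
from h import *
go((.4579,-.2954,.13,-.09),(.4579,-.2954,.006,-.09))"
```

```text
t 0.1 pos [ 0.1504 -0.5545  0.2305] yaw 0.265 w 0.0851 gf 0.0 F [ 0.4  0.4 -0.3]
  dx 1.458 dy -0.678 dz 0.402 az 0.226
  dx 1.458 dy -0.678 dz 0.898 az 0.226schema error: expected keys dx, dy, dz, ax, ay, az, grip
schema error: expected keys dx, dy, dz, ax, ay, az, grip
```

```bash
python3 -m jog '[{"dx":0.7,"dy":-0.34,"dz":0.1,"ax":0,"ay":0,"az":0,"grip":1},{"dx":0.7,"dy":-0.34,"dz":0.1,"ax":0,"ay":0,"az":0,"grip":1},{"dx":0.7,"dy":-0.34,"dz":0.1,"ax":0,"ay":0,"az":0,"grip":1},{"dx":0.7,"dy":-0.34,"dz":0.1,"ax":0,"ay":0,"az":0,"grip":1},{"dx":0.7,"dy":-0.34,"dz":0.1,"ax":0,"ay":0,"az":0,"grip":1}]' 60
python3 -m jog '[{"dx":0.73,"dy":-0.34,"dz":0.3,"ax":0,"ay":0,"az":0.22,"grip":1},{"dx":0.73,"dy":-0.34,"dz":0.3,"ax":0,"ay":0,"az":0.22,"grip":1},{"dx":0.73,"dy":-0.34,"dz":0.3,"ax":0,"ay":0,"az":0.22,"grip":1},{"dx":0.73,"dy":-0.34,"dz":0.3,"ax":0,"ay":0,"az":0.22,"grip":1},{"dx":0.73,"dy":-0.34,"dz":0.3,"ax":0,"ay":0,"az":0.22,"grip":1}]'
python3 -c "
from h import *
go((.4579,-.2954,.13,-.09),(.4579,-.2954,.006,-.09))"
```

```text
clock: 0.52
position: [0.2988, -0.4241, 0.2055]
ee_rot: [-0.001, 0.991, 0.132, 0.0]
contact_force: [0.6, -0.6, -0.2]
width: 0.0856
gripper_force: 0.0
clock: 0.93
position: [0.441, -0.3052, 0.1359]
ee_rot: [-0.0, 0.999, -0.041, -0.0]
contact_force: [0.4, -0.9, -0.4]
width: 0.0848
gripper_force: 0.0
t 0.9 pos [ 0.441  -0.3052  0.1359] yaw -0.081 w 0.0848 gf 0.0 F [ 0.4 -0.9 -0.4]
  dx 0.064 dy -0.044 dz 0.024 az 0.005
  dx 0.064 dy -0.044 dz 0.520 az 0.005
```

```bash
python3 -m jog '[{"dx":0,"dy":0,"dz":0,"ax":0,"ay":0,"az":0,"grip":1},{"dx":0,"dy":0,"dz":0,"ax":0,"ay":0,"az":0,"grip":1}]' >/dev/null
python3 -c "
from h import *
go((.4579,-.2954,.006,-.09))
save('top','top1.png')"
```

```text
t 1.1 pos [ 0.4405 -0.3045  0.1353] yaw -0.076 w 0.0854 gf 0.0 F [-0.6 -0.6 -0.2]
  dx 0.066 dy -0.042 dz 0.517 az 0.009
```

View pics/top1.png

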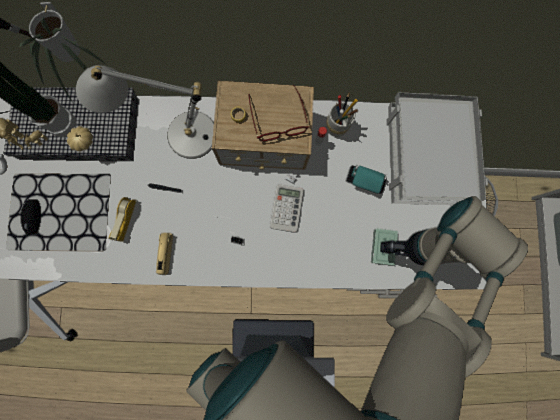

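The picture shows the gripper above the tin at about (387,247), so the calibration agrees. Next I lower it and grip.

```bash
python3 -m jog '[{"dx":0.066,"dy":-0.042,"dz":0.1,"ax":0,"ay":0,"az":0.009,"grip":1},{"dx":0.066,"dy":-0.042,"dz":0.22,"ax":0,"ay":0,"az":0.009,"grip":1},{"dx":0.066,"dy":-0.042,"dz":0.34,"ax":0,"ay":0,"az":0.009,"grip":1},{"dx":0.066,"dy":-0.042,"dz":0.44,"ax":0,"ay":0,"az":0.009,"grip":1},{"dx":0.066,"dy":-0.042,"dz":0.517,"ax":0,"ay":0,"az":0.009,"grip":1}]'
python3 -m jog '[{"dx":0,"dy":0,"dz":0,"ax":0,"ay":0,"az":0,"grip":1},{"dx":0,"dy":0,"dz":0,"ax":0,"ay":0,"az":0,"grip":0.2},{"dx":0,"dy":0,"dz":0,"ax":0,"ay":0,"az":0,"grip":0.2},{"dx":0,"dy":0,"dz":0,"ax":0,"ay":0,"az":0,"grip":0.2},{"dx":0,"dy":0,"dz":0,"ax":0,"ay":0,"az":0,"grip":0.2}]' 40
python3 -c "
from h import *
go((.5465,-.1303,.1,-.133))"
```

```text
clock: 1.57
position: [0.4557, -0.2987, 0.0061]
ee_rot: [-0.0, 0.999, -0.048, -0.001]
contact_force: [-0.6, -0.5, 1.3]
width: 0.0852
gripper_force: 0.0
clock: 1.98
position: [0.4582, -0.299, 0.0092]
ee_rot: [0.001, 0.999, -0.048, 0.001]
contact_force: [-1.0, -0.5, 4.1]
width: 0.0615
gripper_force: 44.1
t 2.0 pos [ 0.4582 -0.299   0.0092] yaw -0.095 w 0.0615 gf 44.1 F [-1.  -0.5  4.1]
  dx 0.288 dy -0.705 dz -0.363 az 0.024
```

```bash
python3 -m jog '[{"dx":0,"dy":0,"dz":-0.08,"ax":0,"ay":0,"az":0,"grip":0.2},{"dx":0,"dy":0,"dz":-0.2,"ax":0,"ay":0,"az":0,"grip":0.2},{"dx":0.05,"dy":-0.12,"dz":-0.28,"ax":0,"ay":0,"az":0.024,"grip":0.2},{"dx":0.1,"dy":-0.25,"dz":-0.28,"ax":0,"ay":0,"az":0.024,"grip":0.2},{"dx":0.15,"dy":-0.37,"dz":-0.28,"ax":0,"ay":0,"az":0.024,"grip":0.2}]'
python3 -m jog '[{"dx":0.05,"dy":-0.12,"dz":0,"ax":0,"ay":0,"az":0,"grip":0.2},{"dx":0.1,"dy":-0.24,"dz":0,"ax":0,"ay":0,"az":0,"grip":0.2},{"dx":0.138,"dy":-0.335,"dz":0,"ax":0,"ay":0,"az":0,"grip":0.2},{"dx":0.138,"dy":-0.335,"dz":0,"ax":0,"ay":0,"az":0,"grip":0.2},{"dx":0.138,"dy":-0.335,"dz":0,"ax":0,"ay":0,"az":0,"grip":0.2}]'
python3 -c "
from h import *
go((.5465,-.1303,.008,-.133))
save('scene','scene1.png');d=save('top','top2.png')
go((.5465,-.1303,.008,-.133))
i=cv2.imread('pics/top2.png');cv2.imwrite('pics/c3.png',cv2.resize(i[160:280,260:440],(800,533),interpolation=cv2.INTER_CUBIC))"
```

```text
clock: 2.4
position: [0.5051, -0.209, 0.0802]
ee_rot: [0.001, 0.998, -0.067, 0.003]
contact_force: [-0.7, -0.0, -1.6]
width: 0.0613
gripper_force: 44.6
clock: 2.82
position: [0.5493, -0.1294, 0.0781]
ee_rot: [0.0, 0.998, -0.065, 0.001]
contact_force: [-0.1, -0.3, -1.0]
width: 0.0616
gripper_force: 44.6
t 2.8 pos [ 0.5493 -0.1294  0.0781] yaw -0.130 w 0.0616 gf 44.6 F [-0.1 -0.3 -1. ]
  dx -0.011 dy 0.005 dz 0.280 az 0.002
t 2.9 pos [ 0.5484 -0.131   0.0778] yaw -0.132 w 0.0614 gf 44.6 F [-0.7 -1.  -1.6]
  dx -0.008 dy -0.002 dz 0.279 az 0.001
```

View pics/scene1.png

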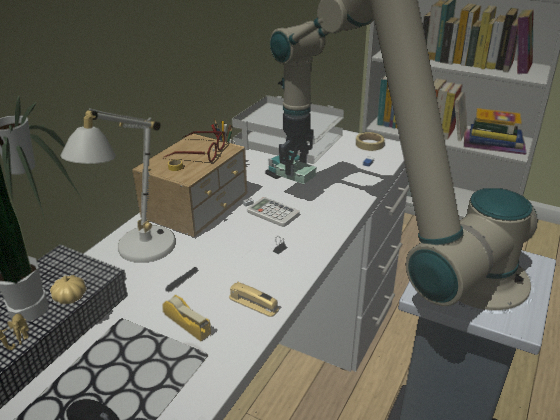

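The tin is held level in the gripper at about (292,168). Now I lower it and release.

```bash
python3 -m jog '[{"dx":-0.008,"dy":0,"dz":0.1,"ax":0,"ay":0,"az":0,"grip":0.2},{"dx":-0.008,"dy":0,"dz":0.18,"ax":0,"ay":0,"az":0,"grip":0.2},{"dx":-0.008,"dy":0,"dz":0.24,"ax":0,"ay":0,"az":0,"grip":0.2},{"dx":-0.008,"dy":0,"dz":0.27,"ax":0,"ay":0,"az":0,"grip":0.2},{"dx":-0.008,"dy":0,"dz":0.278,"ax":0,"ay":0,"az":0,"grip":0.2}]'
python3 -m jog '[{"dx":0,"dy":0,"dz":0,"ax":0,"ay":0,"az":0,"grip":0.2},{"dx":0,"dy":0,"dz":0,"ax":0,"ay":0,"az":0,"grip":1},{"dx":0,"dy":0,"dz":0,"ax":0,"ay":0,"az":0,"grip":1},{"dx":0,"dy":0,"dz":0,"ax":0,"ay":0,"az":0,"grip":1},{"dx":0,"dy":0,"dz":0,"ax":0,"ay":0,"az":0,"grip":1}]'
python3 -c "
from h import *
go((.4354,-.4135,.1,1.56))"
```

```text
clock: 3.33
position: [0.5447, -0.1312, 0.0086]
ee_rot: [-0.0, 0.998, -0.067, -0.002]
contact_force: [-7.4, 3.5, 19.9]
width: 0.0619
gripper_force: 47.7
clock: 3.75
position: [0.547, -0.1307, 0.0081]
ee_rot: [0.0, 0.998, -0.066, 0.0]
contact_force: [0.9, -0.3, 0.1]
width: 0.0851
gripper_force: 0.0
t 3.8 pos [ 0.547  -0.1307  0.0081] yaw -0.133 w 0.0851 gf 0.0 F [ 0.9 -0.3  0.1]
  dx -0.292 dy 1.180 dz -0.367 az 0.922
```

```bash
python3 -m jog '[{"dx":0,"dy":0,"dz":-0.12,"ax":0,"ay":0,"az":0,"grip":1},{"dx":0,"dy":0,"dz":-0.26,"ax":0,"ay":0,"az":0,"grip":1},{"dx":0,"dy":0.1,"dz":-0.367,"ax":0,"ay":0,"az":0.05,"grip":1},{"dx":-0.05,"dy":0.25,"dz":-0.367,"ax":0,"ay":0,"az":0.12,"grip":1},{"dx":-0.1,"dy":0.4,"dz":-0.367,"ax":0,"ay":0,"az":0.2,"grip":1}]'
python3 -c "
from h import *
go((.4354,-.4135,.1,1.56))
save('top','top3.png')"
```

```text
clock: 4.17
position: [0.5106, -0.2275, 0.1022]
ee_rot: [0.001, 0.975, -0.222, 0.003]
contact_force: [-0.3, 0.2, -0.1]
width: 0.0853
gripper_force: 0.0
t 4.2 pos [ 0.5106 -0.2275  0.1022] yaw -0.449 w 0.0853 gf 0.0 F [-0.3  0.2 -0.1]
  dx 0.052 dy 0.801 dz 0.009 az 0.721
```

```bash
python3 -m jog '[{"dx":0.052,"dy":0.8,"dz":0,"ax":0,"ay":0,"az":0.721,"grip":1},{"dx":0.052,"dy":0.8,"dz":0,"ax":0,"ay":0,"az":0.721,"grip":1},{"dx":0.052,"dy":0.8,"dz":0,"ax":0,"ay":0,"az":0.721,"grip":1},{"dx":0.052,"dy":0.8,"dz":0,"ax":0,"ay":0,"az":0.721,"grip":1},{"dx":0.052,"dy":0.8,"dz":0,"ax":0,"ay":0,"az":0.721,"grip":1}]'
python3 -c "
from h import *
go((.4354,-.4135,.1,1.56))
"
```

```text
clock: 4.63
position: [0.4329, -0.4148, 0.0996]
ee_rot: [0.0, 0.858, -0.513, 0.0]
contact_force: [1.2, 0.1, -0.6]
width: 0.0852
gripper_force: 0.0
t 4.6 pos [ 0.4329 -0.4148  0.0996] yaw -1.078 w 0.0852 gf 0.0 F [ 1.2  0.1 -0.6]
  dx -0.000 dy -0.011 dz -0.001 az 0.321
```

```bash
python3 -m jog '[{"dx":0,"dy":-0.01,"dz":0,"ax":0,"ay":0,"az":0.321,"grip":0.3},{"dx":0,"dy":-0.01,"dz":0,"ax":0,"ay":0,"az":0.321,"grip":0.3},{"dx":0,"dy":-0.01,"dz":0.1,"ax":0,"ay":0,"az":0.321,"grip":0.3},{"dx":0,"dy":-0.01,"dz":0.2,"ax":0,"ay":0,"az":0.321,"grip":0.3},{"dx":0,"dy":-0.01,"dz":0.25,"ax":0,"ay":0,"az":0.321,"grip":0.3}]'
python3 -c "
from h import *
go((.4354,-.4135,.004,1.56))
save('scene','scene2.png')
i=cv2.imread('pics/scene2.png');cv2.imwrite('pics/c4.png',cv2.resize(i[90:240,240:440],(800,600),interpolation=cv2.INTER_CUBIC))"
```

```text
clock: 5.05
position: [0.4352, -0.4098, 0.0347]
ee_rot: [0.0, -0.704, 0.71, 0.002]
contact_force: [-0.5, 0.1, -0.9]
width: 0.0549
gripper_force: 0.0
t 5.0 pos [ 0.4352 -0.4098  0.0347] yaw -1.580 w 0.0549 gf 0.0 F [-0.5  0.1 -0.9]
  dx 0.015 dy -0.001 dz 0.123 az 0.001
```

View pics/c4.png

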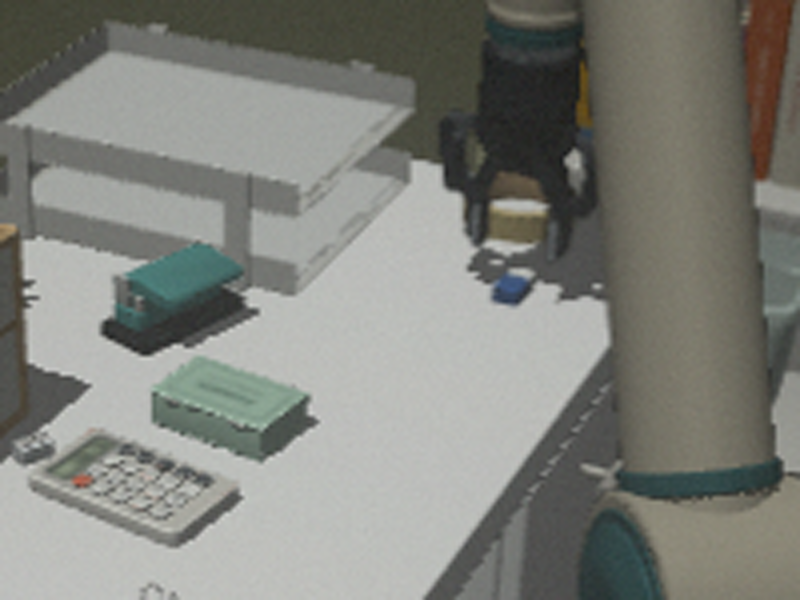

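The tin lies beside the calculator at about crop (230,405), and the open gripper straddles the eraser at (512,288). Next I pick up the eraser.

```bash
python3 -m jog '[{"dx":0.014,"dy":0,"dz":0.06,"ax":0,"ay":0,"az":0,"grip":0.3},{"dx":0.014,"dy":0,"dz":0.11,"ax":0,"ay":0,"az":0,"grip":0.3},{"dx":0.014,"dy":0,"dz":0.122,"ax":0,"ay":0,"az":0,"grip":0.3},{"dx":0.014,"dy":0,"dz":0.122,"ax":0,"ay":0,"az":0,"grip":-0.7},{"dx":0.014,"dy":0,"dz":0.122,"ax":0,"ay":0,"az":0,"grip":-0.7}]' 25
python3 -m jog '[{"dx":0,"dy":0,"dz":0,"ax":0,"ay":0,"az":0,"grip":-0.7},{"dx":0,"dy":0,"dz":0,"ax":0,"ay":0,"az":0,"grip":-0.7},{"dx":0,"dy":0,"dz":-0.06,"ax":0,"ay":0,"az":0,"grip":-0.7},{"dx":0,"dy":0,"dz":-0.2,"ax":0,"ay":0,"az":0,"grip":-0.7},{"dx":0,"dy":0,"dz":-0.32,"ax":0,"ay":0,"az":0,"grip":-0.7}]'
python3 - <<'E'
from h import *
go((.5465,-.1303,.09,-.133))
d=save('top','top4.png')
c=cv2.imread('pics/top4.png');cv2.imwrite('pics/c5.png',cv2.resize(c[160:280,260:440],(800,533),interpolation=cv2.INTER_CUBIC))
E
```

```text
clock: 5.52
position: [0.4367, -0.4147, 0.0072]
ee_rot: [-0.0, -0.706, 0.709, -0.0]
contact_force: [-0.4, 0.0, -0.2]
width: 0.0322
gripper_force: 0.0
clock: 5.93
position: [0.436, -0.414, 0.0877]
ee_rot: [0.0, -0.706, 0.709, 0.001]
contact_force: [0.3, -0.2, 0.4]
width: 0.0197
gripper_force: 25.0
t 5.9 pos [ 0.436  -0.414   0.0877] yaw -1.575 w 0.0197 gf 25.0 F [ 0.3 -0.2  0.4]
  dx -1.137 dy -0.437 dz -0.009 az -0.918
```

View pics/c5.png

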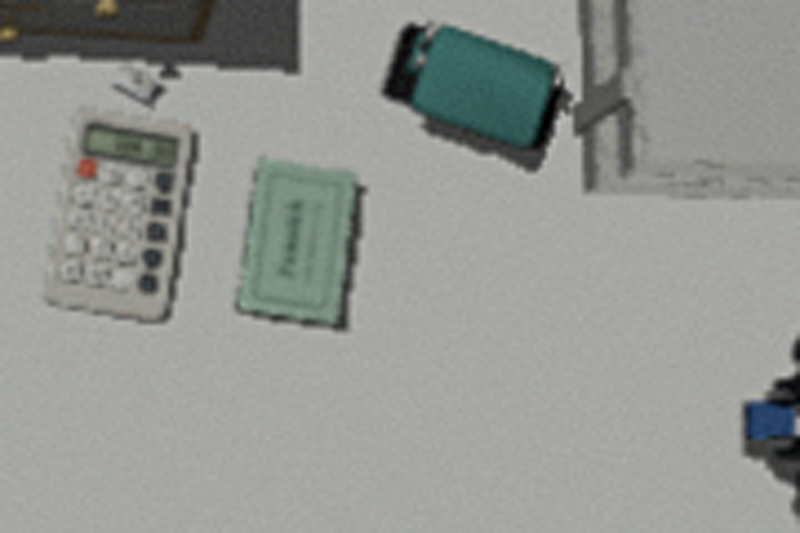

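The tin (lid corners (262,156), (358,170), (345,328), (238,312)) lies parallel to the calculator. The eraser is held, with its left end at crop x≈745. I'll work out the exact offsets.

```bash
python3 - <<'E'
from h import *
d=load('top4.png')
f=lambda p:np.array(p)/4.4444+[260,160]-.4
def box(q,z,n):
    w=px2w(d,f(q),z)[:,:2]; L=(w[0]+w[1]-w[2]-w[3])/2
    a=np.arctan2(L[1],L[0]);print(n,w.mean(0).round(4),np.hypot(*L).round(3),a.round(3));return w.mean(0),a
c,a=box([(80,108),(195,125),(168,322),(47,304)],.014,'calc')
t,b=box([(262,156),(358,170),(345,328),(238,312)],.028,'tin')
R=np.array([[np.cos(a),-np.sin(a)],[np.sin(a),np.cos(a)]]);print('tin in calc',R.T@(t-c))
print('eraser left end',px2w(d,f([(745,403),(745,443)]),.097))
go((t[0],t[1],.09,b))
E
```

```text
calc [ 0.5624 -0.0211] 0.128 -0.133
tin [ 0.5456 -0.1324] 0.1 -0.116
tin in calc [-0.00183788 -0.11251525]
eraser left end [[ 0.4449725  -0.38603647  0.097     ]
 [ 0.42153005 -0.38525003  0.097     ]]
t 6.0 pos [ 0.439  -0.4175  0.0946] yaw -1.575 w 0.0199 gf 25.0 F [ 1.7 -1.   2.7]
  dx -1.142 dy -0.422 dz 0.018 az -0.929
```

```bash
python3 -m jog '[{"dx":-0.9,"dy":-0.34,"dz":0,"ax":0,"ay":0,"az":-0.9,"grip":-0.7},{"dx":-0.9,"dy":-0.34,"dz":0,"ax":0,"ay":0,"az":-0.9,"grip":-0.7},{"dx":-0.9,"dy":-0.34,"dz":0,"ax":0,"ay":0,"az":-0.9,"grip":-0.7},{"dx":-0.9,"dy":-0.34,"dz":0,"ax":0,"ay":0,"az":-0.9,"grip":-0.7},{"dx":-0.9,"dy":-0.34,"dz":0,"ax":0,"ay":0,"az":-0.9,"grip":-0.7}]' >/dev/null
python3 -c "
from h import *
go((.5496,-.1329,.09,-.12))"
```

```text
t 6.4 pos [ 0.5114 -0.2183  0.0874] yaw -0.945 w 0.0199 gf 25.0 F [ 1.4 -0.3  0.5]
  dx -0.187 dy -0.324 dz -0.010 az -0.525
```

```bash
python3 -m jog '[{"dx":-0.187,"dy":-0.324,"dz":-0.01,"ax":0,"ay":0,"az":-0.525,"grip":-0.7},{"dx":-0.187,"dy":-0.324,"dz":-0.01,"ax":0,"ay":0,"az":-0.525,"grip":-0.7},{"dx":-0.187,"dy":-0.324,"dz":-0.01,"ax":0,"ay":0,"az":-0.525,"grip":-0.7},{"dx":-0.187,"dy":-0.324,"dz":-0.01,"ax":0,"ay":0,"az":-0.525,"grip":-0.7},{"dx":-0.187,"dy":-0.324,"dz":-0.01,"ax":0,"ay":0,"az":-0.525,"grip":-0.7}]' >/dev/null
python3 -m jog '[{"dx":0,"dy":0,"dz":0,"ax":0,"ay":0,"az":-0.12,"grip":-0.7},{"dx":0,"dy":0,"dz":0,"ax":0,"ay":0,"az":-0.125,"grip":-0.7},{"dx":0,"dy":0,"dz":0,"ax":0,"ay":0,"az":-0.125,"grip":-0.7},{"dx":0,"dy":0,"dz":0,"ax":0,"ay":0,"az":-0.125,"grip":-0.7}]' >/dev/null
python3 -c "
from h import *
go((.5496,-.1329,.034,-.12))
save('top','t5.png')
go((.5496,-.1329,.034,-.12))"
```

```text
t 7.2 pos [ 0.5497 -0.1348  0.0896] yaw -0.131 w 0.0194 gf 25.0 F [-0.6  0.9 -0.2]
  dx -0.001 dy -0.007 dz 0.222 az -0.007
t 7.2 pos [ 0.5496 -0.1348  0.0895] yaw -0.131 w 0.0199 gf 25.0 F [ 0.   0.2 -0.2]
  dx -0.001 dy -0.008 dz 0.222 az -0.007
```

```bash
python3 -m jog '[{"dx":0,"dy":-0.007,"dz":0.08,"ax":0,"ay":0,"az":0,"grip":-0.7},{"dx":0,"dy":-0.007,"dz":0.15,"ax":0,"ay":0,"az":0,"grip":-0.7},{"dx":0,"dy":-0.007,"dz":0.19,"ax":0,"ay":0,"az":0,"grip":-0.7},{"dx":0,"dy":-0.007,"dz":0.21,"ax":0,"ay":0,"az":0,"grip":-0.7},{"dx":0,"dy":-0.007,"dz":0.22,"ax":0,"ay":0,"az":0,"grip":-0.7}]'
python3 -m jog '[{"dx":0,"dy":0,"dz":0,"ax":0,"ay":0,"az":0,"grip":-0.7},{"dx":0,"dy":0,"dz":0,"ax":0,"ay":0,"az":0,"grip":-0.7}]'
```

```text
clock: 7.62
position: [0.5486, -0.1328, 0.0359]
ee_rot: [-0.0, 0.998, -0.065, -0.001]
contact_force: [-10.4, 3.4, 32.3]
width: 0.0199
gripper_force: 28.3
clock: 7.78
position: [0.5486, -0.1327, 0.0361]
ee_rot: [-0.0, 0.998, -0.065, -0.001]
contact_force: [-5.8, 1.6, 12.2]
width: 0.0201
gripper_force: 26.2
```

```bash
python3 -m jog '[{"dx":0,"dy":0,"dz":-0.004,"ax":0,"ay":0,"az":0,"grip":0},{"dx":0,"dy":0,"dz":-0.004,"ax":0,"ay":0,"az":0,"grip":0},{"dx":0,"dy":0,"dz":-0.004,"ax":0,"ay":0,"az":0,"grip":0},{"dx":0,"dy":0,"dz":-0.12,"ax":0,"ay":0,"az":0,"grip":0},{"dx":0,"dy":0,"dz":-0.28,"ax":0,"ay":0,"az":0,"grip":0.5}]'
python3 -c "
from h import *
go((.427,.315,.12,-.02))"
```

```text
clock: 8.2
position: [0.547, -0.1321, 0.1012]
ee_rot: [-0.001, 0.998, -0.065, -0.004]
contact_force: [1.5, -1.2, 0.3]
width: 0.0531
gripper_force: 0.0
t 8.2 pos [ 0.547  -0.1321  0.1012] yaw -0.129 w 0.0531 gf 0.0 F [ 1.5 -1.2  0.3]
  dx -0.707 dy -1.711 dz -0.075 az -0.070
```

```bash
python3 -m jog '[{"dx":-0.35,"dy":-0.85,"dz":-0.07,"ax":0,"ay":0,"az":0,"grip":0.5},{"dx":-0.35,"dy":-0.85,"dz":-0.07,"ax":0,"ay":0,"az":0,"grip":0.5},{"dx":-0.35,"dy":-0.85,"dz":-0.07,"ax":0,"ay":0,"az":0,"grip":0.5},{"dx":-0.35,"dy":-0.85,"dz":-0.07,"ax":0,"ay":0,"az":0,"grip":0.5},{"dx":-0.35,"dy":-0.85,"dz":-0.07,"ax":0,"ay":0,"az":0,"grip":0.5}]' >/dev/null
python3 -m jog '[{"dx":-0.35,"dy":-0.85,"dz":0,"ax":0,"ay":0,"az":-0.07,"grip":0.5},{"dx":-0.35,"dy":-0.85,"dz":0,"ax":0,"ay":0,"az":-0.07,"grip":0.5},{"dx":-0.35,"dy":-0.85,"dz":0,"ax":0,"ay":0,"az":-0.07,"grip":0.5},{"dx":-0.35,"dy":-0.85,"dz":0,"ax":0,"ay":0,"az":-0.07,"grip":0.5},{"dx":-0.35,"dy":-0.85,"dz":0,"ax":0,"ay":0,"az":-0.07,"grip":0.5}]' >/dev/null
python3 -m jog '[{"dx":0,"dy":0,"dz":0,"ax":0,"ay":0,"az":0,"grip":0.5},{"dx":0,"dy":0,"dz":0,"ax":0,"ay":0,"az":0,"grip":0.5}]' >/dev/null
python3 - <<'E'
from h import *
go((.427,.315,.02,-.02))
save('top','t6.png'); save('scene','s6.png')
a=cv2.imread('pics/t6.png');b=cv2.imread('pics/s6.png')
cv2.imwrite('pics/c6.png',np.hstack([cv2.resize(a[160:280,260:400],(400,343),interpolation=cv2.INTER_CUBIC),cv2.resize(b[230:350,150:290],(400,343),interpolation=cv2.INTER_CUBIC)]))
E
```

```text
t 9.2 pos [0.4415 0.2709 0.1198] yaw -0.014 w 0.0640 gf 0.0 F [-0.7 -0.3 -0.6]
  dx -0.060 dy -0.176 dz 0.399 az 0.004
```

View pics/c6.png

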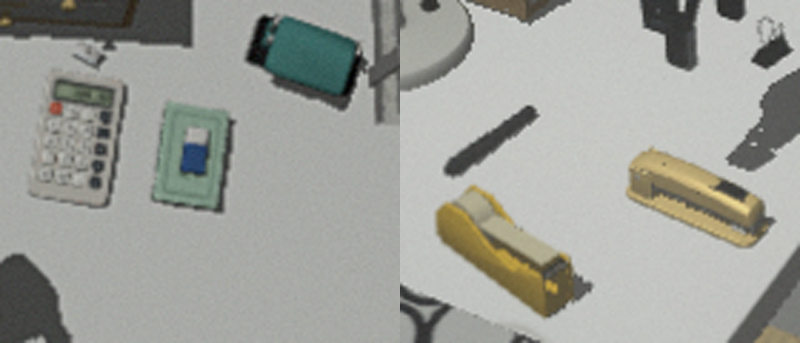

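The eraser sits centred and lengthwise on the tin. In the right half, the dispenser's near-end base corners are about (547,315) and (575,297), and the stapler's are about (748,247) and (770,232). I'll use these to refine both poses.

```bash
python3 - <<'E'
from h import *
d=load('s6.png')
f=lambda p:(np.array(p)-[400,0])/2.857+[150,230]-.3
w=px2w(d,f([(547,315),(575,297),(440,238),(748,247),(770,232),(630,197)]),0)
print(w[:,:2].round(4))
w=px2w(d,f([(628,165),(650,150),(742,222),(765,205)]),.036);print(w[:,:2].round(4))
E
```

```text
[[0.4674 0.4615]
 [0.4597 0.4373]
 [0.5846 0.4349]
 [0.3743 0.3338]
 [0.3674 0.3119]
 [0.4822 0.3283]]
[[0.4795 0.3312]
 [0.474  0.3085]
 [0.372  0.3457]
 [0.3659 0.3219]]
```

```bash
python3 -c "
from h import *
go((.428,.318,.016,-.06))"
```

```text
t 9.3 pos [0.4422 0.2684 0.1197] yaw -0.019 w 0.0645 gf 0.0 F [ 0.2  0.1 -0.2]
  dx -0.061 dy -0.197 dz 0.415 az 0.026
```

```bash
python3 -m jog '[{"dx":-0.06,"dy":-0.12,"dz":0,"ax":0,"ay":0,"az":0.026,"grip":0.5},{"dx":-0.06,"dy":-0.193,"dz":0,"ax":0,"ay":0,"az":0.026,"grip":0.5},{"dx":-0.06,"dy":-0.193,"dz":0.1,"ax":0,"ay":0,"az":0.026,"grip":0.5},{"dx":-0.06,"dy":-0.193,"dz":0.2,"ax":0,"ay":0,"az":0.026,"grip":0.5},{"dx":-0.06,"dy":-0.193,"dz":0.3,"ax":0,"ay":0,"az":0.026,"grip":0.5}]'
python3 -m jog '[{"dx":0,"dy":0,"dz":0.08,"ax":0,"ay":0,"az":0,"grip":0.5},{"dx":0,"dy":0,"dz":0.115,"ax":0,"ay":0,"az":0,"grip":0.5},{"dx":0,"dy":0,"dz":0.115,"ax":0,"ay":0,"az":0,"grip":-0.7},{"dx":0,"dy":0,"dz":0.115,"ax":0,"ay":0,"az":0,"grip":-0.7},{"dx":0,"dy":0,"dz":0.115,"ax":0,"ay":0,"az":0,"grip":-0.7}]' 50
python3 -m jog '[{"dx":0,"dy":0,"dz":0,"ax":0,"ay":0,"az":0,"grip":-0.7},{"dx":0,"dy":0,"dz":0,"ax":0,"ay":0,"az":0,"grip":-0.7}]'
```

```text
clock: 9.72
position: [0.4295, 0.316, 0.0446]
ee_rot: [-0.0, 1.0, -0.031, 0.001]
contact_force: [0.5, -0.3, -0.8]
width: 0.0637
gripper_force: 0.0
clock: 10.13
position: [0.4295, 0.3173, 0.0173]
ee_rot: [-0.001, 1.0, -0.031, 0.001]
contact_force: [-0.3, -0.4, -0.4]
width: 0.0284
gripper_force: 0.0
clock: 10.3
position: [0.4294, 0.3178, 0.0177]
ee_rot: [-0.001, 1.0, -0.03, 0.002]
contact_force: [-0.2, 0.1, 3.6]
width: 0.021
gripper_force: 50.3
```

```bash
python3 -m jog '[{"dx":0,"dy":0,"dz":-0.08,"ax":0,"ay":0,"az":0,"grip":-0.7},{"dx":0,"dy":0,"dz":-0.2,"ax":0,"ay":0,"az":0,"grip":-0.7},{"dx":0,"dy":0,"dz":-0.34,"ax":0,"ay":0,"az":0,"grip":-0.7},{"dx":0.07,"dy":0.12,"dz":-0.34,"ax":0,"ay":0,"az":0.05,"grip":-0.7},{"dx":0.15,"dy":0.25,"dz":-0.34,"ax":0,"ay":0,"az":0.05,"grip":-0.7}]'
python3 -m jog '[{"dx":0,"dy":0,"dz":0,"ax":0,"ay":0,"az":0,"grip":-0.7}]'
python3 -c "
from h import *
go((.5745,.0745,.1,-.133))
save('scene','s7.png')
go((.5745,.0745,.1,-.133))
b=cv2.imread('pics/s7.png');cv2.imwrite('pics/c7.png',cv2.resize(b[150:330,150:350],(800,720))[:600])"
```

```text
clock: 10.72
position: [0.4631, 0.2545, 0.1044]
ee_rot: [-0.002, 0.998, -0.068, 0.003]
contact_force: [1.5, -0.1, -1.5]
width: 0.0213
gripper_force: 49.7
clock: 10.8
position: [0.4651, 0.2486, 0.1028]
ee_rot: [0.001, 0.998, -0.07, 0.003]
contact_force: [-0.6, 0.4, -0.6]
width: 0.021
gripper_force: 49.8
t 10.8 pos [0.4651 0.2486 0.1028] yaw -0.141 w 0.0210 gf 49.8 F [-0.6  0.4 -0.6]
  dx 0.531 dy 0.628 dz 0.011 az -0.005
t 10.8 pos [0.4633 0.2506 0.1022] yaw -0.142 w 0.0214 gf 49.8 F [-0.8  0.2 -1.5]
  dx 0.540 dy 0.635 dz 0.009 az -0.006
```

View pics/c7.png

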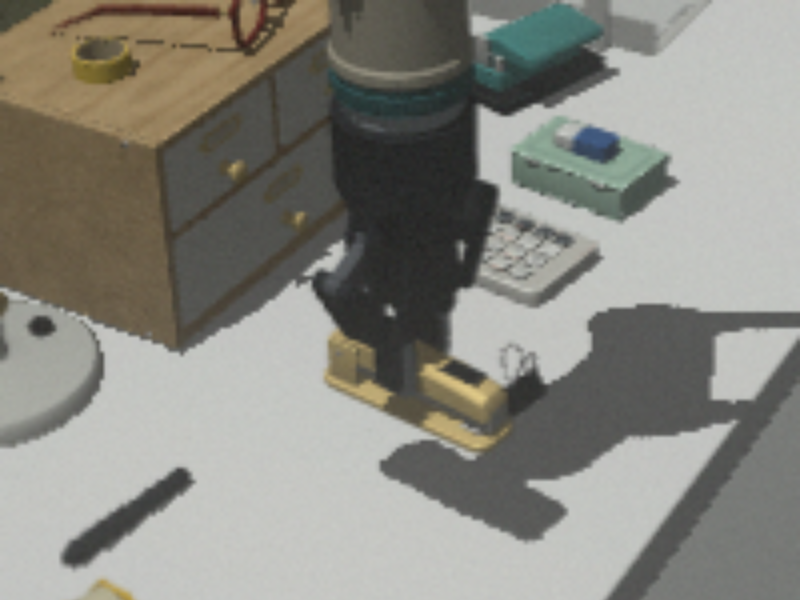

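The stapler is held level near its middle, at about (410,390), and clears the clip. I'll carry on to its place.

```bash
python3 -m jog '[{"dx":0.108,"dy":0.126,"dz":0,"ax":0,"ay":0,"az":0,"grip":-0.7},{"dx":0.216,"dy":0.252,"dz":0,"ax":0,"ay":0,"az":0,"grip":-0.7},{"dx":0.324,"dy":0.378,"dz":0,"ax":0,"ay":0,"az":0,"grip":-0.7},{"dx":0.432,"dy":0.504,"dz":0,"ax":0,"ay":0,"az":0,"grip":-0.7},{"dx":0.537,"dy":0.632,"dz":0,"ax":0,"ay":0,"az":-0.006,"grip":-0.7}]' >/dev/null
python3 -m jog '[{"dx":0,"dy":0,"dz":0.1,"ax":0,"ay":0,"az":0,"grip":-0.7},{"dx":0,"dy":0,"dz":0.18,"ax":0,"ay":0,"az":0,"grip":-0.7},{"dx":0,"dy":0,"dz":0.18,"ax":0,"ay":0,"az":0,"grip":-0.7}]' >/dev/null
python3 -c "
from h import *
go((.5745,.0745,.018,-.133))"
```

```text
t 11.5 pos [0.5697 0.0775 0.0526] yaw -0.130 w 0.0214 gf 49.8 F [-1.4  0.1 -2.6]
  dx 0.021 dy 0.009 dz 0.138 az 0.002
```

```bash
python3 -m jog '[{"dx":0.015,"dy":0.008,"dz":0.05,"ax":0,"ay":0,"az":0,"grip":-0.7},{"dx":0.015,"dy":0.008,"dz":0.09,"ax":0,"ay":0,"az":0,"grip":-0.7},{"dx":0.015,"dy":0.008,"dz":0.115,"ax":0,"ay":0,"az":0,"grip":-0.7},{"dx":0.015,"dy":0.008,"dz":0.13,"ax":0,"ay":0,"az":0,"grip":-0.7},{"dx":0.015,"dy":0.008,"dz":0.13,"ax":0,"ay":0,"az":0,"grip":-0.7}]'
python3 -c "
from h import *
go((.5745,.0745,.018,-.133))"
```

```text
clock: 11.93
position: [0.5758, 0.0758, 0.0231]
ee_rot: [0.0, 0.998, -0.064, -0.001]
contact_force: [-0.8, -0.2, -0.5]
width: 0.0215
gripper_force: 49.9
t 11.9 pos [0.5758 0.0758 0.0231] yaw -0.128 w 0.0215 gf 49.9 F [-0.8 -0.2 -0.5]
  dx -0.004 dy 0.006 dz 0.020 az 0.003
```

```bash
python3 -m jog '[{"dx":0,"dy":0.004,"dz":0.012,"ax":0,"ay":0,"az":0,"grip":-0.7},{"dx":0,"dy":0.004,"dz":0.02,"ax":0,"ay":0,"az":0,"grip":-0.7},{"dx":0,"dy":0.004,"dz":0.022,"ax":0,"ay":0,"az":0,"grip":-0.7},{"dx":0,"dy":0.004,"dz":0.022,"ax":0,"ay":0,"az":0,"grip":-0.7}]'
python3 -m jog '[{"dx":0,"dy":0,"dz":-0.004,"ax":0,"ay":0,"az":0,"grip":0},{"dx":0,"dy":0,"dz":-0.004,"ax":0,"ay":0,"az":0,"grip":0},{"dx":0,"dy":0,"dz":-0.004,"ax":0,"ay":0,"az":0,"grip":0},{"dx":0,"dy":0,"dz":-0.12,"ax":0,"ay":0,"az":0,"grip":0},{"dx":0,"dy":0,"dz":-0.28,"ax":0,"ay":0,"az":0,"grip":0}]'
python3 -m jog '[{"dx":0,"dy":0,"dz":-0.1,"ax":0,"ay":0,"az":0,"grip":0},{"dx":0,"dy":0,"dz":-0.1,"ax":0,"ay":0,"az":0,"grip":0}]' >/dev/null
python3 -c "
from h import *
go((.522,.4345,.12,-.21))"
```

```text
clock: 12.27
position: [0.5764, 0.0743, 0.0184]
ee_rot: [0.0, 0.998, -0.064, 0.0]
contact_force: [-0.1, -0.1, -1.5]
width: 0.0212
gripper_force: 49.9
clock: 12.68
position: [0.5732, 0.0742, 0.0856]
ee_rot: [0.0, 0.998, -0.065, -0.004]
contact_force: [1.3, 0.2, 0.0]
width: 0.0429
gripper_force: 0.0
t 12.8 pos [0.5806 0.0744 0.1194] yaw -0.129 w 0.0422 gf 0.0 F [0.3 0.1 0.1]
  dx -0.418 dy -1.398 dz -0.002 az 0.052
```

```bash
python3 -m jog '[{"dx":-0.2,"dy":-0.7,"dz":0,"ax":0,"ay":0,"az":0,"grip":0.5},{"dx":-0.2,"dy":-0.7,"dz":0,"ax":0,"ay":0,"az":0,"grip":0.5},{"dx":-0.2,"dy":-0.7,"dz":0,"ax":0,"ay":0,"az":0,"grip":0.5},{"dx":-0.2,"dy":-0.7,"dz":0,"ax":0,"ay":0,"az":0,"grip":0.5},{"dx":-0.2,"dy":-0.7,"dz":0,"ax":0,"ay":0,"az":0,"grip":0.5}]' >/dev/null
python3 -m jog '[{"dx":-0.2,"dy":-0.68,"dz":0,"ax":0,"ay":0,"az":0.052,"grip":0.5},{"dx":-0.2,"dy":-0.68,"dz":0,"ax":0,"ay":0,"az":0.052,"grip":0.5},{"dx":-0.2,"dy":-0.68,"dz":0,"ax":0,"ay":0,"az":0.052,"grip":0.5},{"dx":-0.2,"dy":-0.68,"dz":0,"ax":0,"ay":0,"az":0.052,"grip":0.5},{"dx":-0.2,"dy":-0.68,"dz":0,"ax":0,"ay":0,"az":0.052,"grip":0.5}]' >/dev/null
python3 - <<'E'
from h import *
go((.522,.4345,.02,-.21))
save('top','t8.png'); go((.522,.4345,.02,-.21))
b=cv2.imread('pics/t8.png');cv2.imwrite('pics/c8.png',cv2.resize(b[160:280,100:320],(800,436),interpolation=cv2.INTER_CUBIC))
E
```

```text
t 13.7 pos [0.5199 0.4356 0.1126] yaw -0.207 w 0.0641 gf 0.0 F [0.2 0.3 0.1]
  dx 0.009 dy 0.002 dz 0.370 az 0.002
t 13.7 pos [0.5199 0.4349 0.1125] yaw -0.206 w 0.0638 gf 0.0 F [ 0.2  1.4 -0.2]
  dx 0.008 dy -0.000 dz 0.370 az 0.002
```

View pics/c8.png

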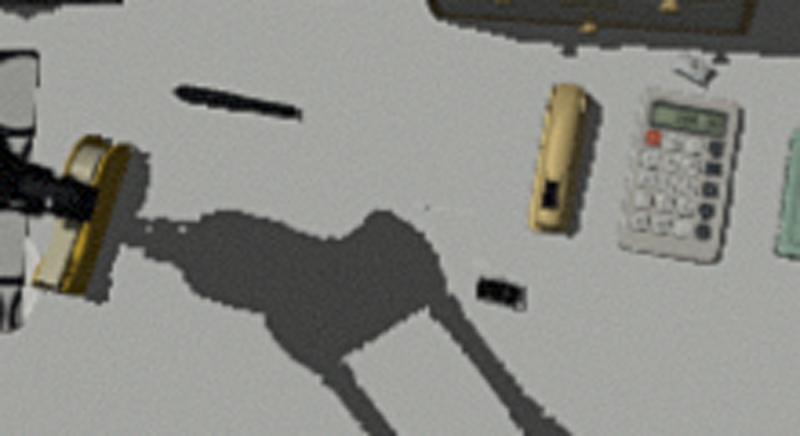

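The stapler lies left of and parallel to the calculator, centred near crop (557,158). The gripper is over the dispenser's middle, so I grasp it.

```bash
python3 - <<'E'
from h import *
d=load('t8.png');w=px2w(d,np.array([(557,158),(572,85),(551,232)])/3.636+[100,160]-.4,.038);print(w)
c=np.array([.5618,-.0207]);a=-.133;R=np.array([[np.cos(a),-np.sin(a)],[np.sin(a),np.cos(a)]]);print((w[:,:2]-c)@R)
E
python3 -m jog '[{"dx":0.008,"dy":0,"dz":0.1,"ax":0,"ay":0,"az":0,"grip":0.5},{"dx":0.008,"dy":0,"dz":0.2,"ax":0,"ay":0,"az":0,"grip":0.5},{"dx":0.008,"dy":0,"dz":0.3,"ax":0,"ay":0,"az":0,"grip":0.5},{"dx":0.008,"dy":0,"dz":0.38,"ax":0,"ay":0,"az":0,"grip":0.5},{"dx":0.008,"dy":0,"dz":0.4,"ax":0,"ay":0,"az":0,"grip":0.5}]'
python3 -m jog '[{"dx":0,"dy":0,"dz":0,"ax":0,"ay":0,"az":0,"grip":0.5},{"dx":0,"dy":0,"dz":0,"ax":0,"ay":0,"az":0,"grip":-0.6},{"dx":0,"dy":0,"dz":0,"ax":0,"ay":0,"az":0,"grip":-0.6},{"dx":0,"dy":0,"dz":0,"ax":0,"ay":0,"az":0,"grip":-0.6},{"dx":0,"dy":0,"dz":0,"ax":0,"ay":0,"az":0,"grip":-0.6}]' 60
```

```text
[[0.56904104 0.07476624 0.038     ]
 [0.62578493 0.06511718 0.038     ]
 [0.51269309 0.07753314 0.038     ]]
[[-0.00548252  0.09558335]
 [ 0.05203979  0.09354422]
 [-0.06169975  0.09085361]]
clock: 14.15
position: [0.5211, 0.4259, 0.009]
ee_rot: [0.003, 0.994, -0.105, -0.003]
contact_force: [-1.0, -0.9, 0.0]
width: 0.0644
gripper_force: 0.0
clock: 14.57
position: [0.5253, 0.4302, 0.0157]
ee_rot: [-0.002, 0.994, -0.105, 0.002]
contact_force: [1.0, 1.3, 4.8]
width: 0.0271
gripper_force: 60.2
```

```bash
python3 -m jog '[{"dx":0,"dy":0,"dz":-0.08,"ax":0,"ay":0,"az":0,"grip":-0.6},{"dx":0,"dy":0,"dz":-0.2,"ax":0,"ay":0,"az":0,"grip":-0.6},{"dx":0,"dy":0,"dz":-0.34,"ax":0,"ay":0,"az":0,"grip":-0.6},{"dx":0,"dy":0.1,"dz":-0.36,"ax":0,"ay":0,"az":0,"grip":-0.6},{"dx":0,"dy":0.22,"dz":-0.36,"ax":0,"ay":0,"az":0,"grip":-0.6}]'
python3 -m jog '[{"dx":0,"dy":0,"dz":0,"ax":0,"ay":0,"az":0,"grip":-0.6}]' >/dev/null
python3 - <<'E'
from h import *
go((.5839,.1448,.1,-.133))
save('top','t9.png');save('scene','s9.png');go((.5839,.1448,.1,-.133))
a=cv2.imread('pics/t9.png');b=cv2.imread('pics/s9.png')
cv2.imwrite('pics/c9.png',np.hstack([cv2.resize(a[160:280,100:240],(400,343),interpolation=cv2.INTER_CUBIC),cv2.resize(b[200:320,150:290],(400,343),interpolation=cv2.INTER_CUBIC)]))
E
```

```text
clock: 14.98
position: [0.5143, 0.3773, 0.107]
ee_rot: [-0.003, 0.995, -0.104, 0.004]
contact_force: [0.6, -1.3, -3.2]
width: 0.0274
gripper_force: 59.6
t 15.1 pos [0.5094 0.3696 0.104 ] yaw -0.211 w 0.0270 gf 59.7 F [-0.7  0.1 -3.6]
  dx 0.480 dy 0.817 dz 0.016 az -0.050
t 15.2 pos [0.5112 0.3737 0.1035] yaw -0.212 w 0.0273 gf 59.7 F [-0.1 -0.5 -2.7]
  dx 0.477 dy 0.834 dz 0.014 az -0.050
```

View pics/c9.png

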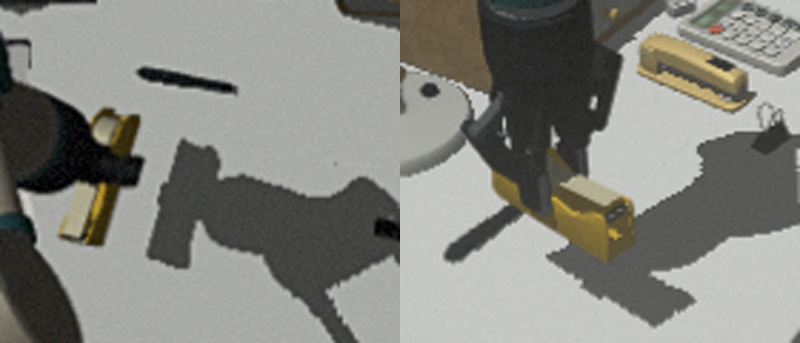

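The dispenser is held level; its near-end base corners are at about (610,262) and (634,244) in the right half. I'll check where along its length it is gripped.

```bash
python3 - <<'E'
from h import *
d=load('s9.png')
w=px2w(d,(np.array([(610,262),(634,244)])-[400,0])/2.857+[150,200]-.3,.0915)[:,:2];print(w)
m=w.mean(0);u=np.array([np.cos(-.211),np.sin(-.211)]);p=np.array([.5105,.372]);v=p-m;print('along',v@u,'lat',v@[-u[1],u[0]])
E
python3 -m jog '[{"dx":0.06,"dy":0.15,"dz":0,"ax":0,"ay":0,"az":-0.03,"grip":-0.6},{"dx":0.12,"dy":0.3,"dz":0,"ax":0,"ay":0,"az":-0.05,"grip":-0.6},{"dx":0.18,"dy":0.45,"dz":0,"ax":0,"ay":0,"az":-0.05,"grip":-0.6},{"dx":0.24,"dy":0.55,"dz":0,"ax":0,"ay":0,"az":-0.05,"grip":-0.6},{"dx":0.3,"dy":0.6,"dz":0,"ax":0,"ay":0,"az":-0.05,"grip":-0.6}]' >/dev/null
python3 -m jog '[{"dx":0,"dy":0,"dz":0,"ax":0,"ay":0,"az":0,"grip":-0.6}]' >/dev/null
python3 -c "
from h import *
go((.5839,.1448,.1,-.133))"
```

```text
[[0.44658935 0.39998394]
 [0.44202753 0.37575791]]
along 0.06804753284027948 lat -0.0016559236948802116
t 15.7 pos [0.5569 0.2097 0.1032] yaw -0.135 w 0.0271 gf 60.4 F [ 0.9  0.9 -2.5]
  dx 0.142 dy 0.243 dz 0.013 az -0.001
```

```bash
python3 -m jog '[{"dx":0.07,"dy":0.1,"dz":0,"ax":0,"ay":0,"az":0,"grip":-0.6},{"dx":0.15,"dy":0.2,"dz":0,"ax":0,"ay":0,"az":0,"grip":-0.6},{"dx":0.15,"dy":0.243,"dz":0,"ax":0,"ay":0,"az":0,"grip":-0.6},{"dx":0.15,"dy":0.243,"dz":0.12,"ax":0,"ay":0,"az":0,"grip":-0.6},{"dx":0.15,"dy":0.243,"dz":0.2,"ax":0,"ay":0,"az":0,"grip":-0.6}]' >/dev/null
python3 -m jog '[{"dx":0,"dy":0,"dz":0,"ax":0,"ay":0,"az":0,"grip":-0.6},{"dx":0,"dy":0,"dz":0,"ax":0,"ay":0,"az":0,"grip":-0.6}]' >/dev/null
python3 -c "
from h import *
go((.587,.1444,.014,-.133))"
```

```text
t 16.2 pos [0.582  0.1482 0.0521] yaw -0.132 w 0.0272 gf 60.2 F [-0.6 -0.2 -1.9]
  dx 0.022 dy 0.013 dz 0.152 az 0.001
```

```bash
python3 -m jog '[{"dx":0.015,"dy":0.01,"dz":0.06,"ax":0,"ay":0,"az":0,"grip":-0.6},{"dx":0.015,"dy":0.01,"dz":0.1,"ax":0,"ay":0,"az":0,"grip":-0.6},{"dx":0.015,"dy":0.01,"dz":0.13,"ax":0,"ay":0,"az":0,"grip":-0.6},{"dx":0.015,"dy":0.01,"dz":0.145,"ax":0,"ay":0,"az":0,"grip":-0.6},{"dx":0.015,"dy":0.01,"dz":0.145,"ax":0,"ay":0,"az":0,"grip":-0.6}]'
python3 -c "
from h import *
go((.587,.1444,.013,-.133))"
```

```text
clock: 16.67
position: [0.5858, 0.1449, 0.0164]
ee_rot: [0.0, 0.998, -0.066, -0.001]
contact_force: [-0.4, -0.5, -2.8]
width: 0.0269
gripper_force: 60.4
t 16.7 pos [0.5858 0.1449 0.0164] yaw -0.132 w 0.0269 gf 60.4 F [-0.4 -0.5 -2.8]
  dx 0.005 dy 0.001 dz 0.014 az 0.001
```

```bash
python3 -m jog '[{"dx":0,"dy":0,"dz":0.006,"ax":0,"ay":0,"az":0,"grip":-0.6},{"dx":0,"dy":0,"dz":0.012,"ax":0,"ay":0,"az":0,"grip":-0.6},{"dx":0,"dy":0,"dz":0.016,"ax":0,"ay":0,"az":0,"grip":-0.6},{"dx":0,"dy":0,"dz":0.016,"ax":0,"ay":0,"az":0,"grip":-0.6}]'
```

```text
clock: 17.0
position: [0.5869, 0.1449, 0.0156]
ee_rot: [-0.0, 0.998, -0.066, 0.001]
contact_force: [-4.9, 0.6, 9.0]
width: 0.0274
gripper_force: 61.9
```

```bash
python3 -m jog '[{"dx":0,"dy":0,"dz":-0.006,"ax":0,"ay":0,"az":0,"grip":0.05},{"dx":0,"dy":0,"dz":-0.006,"ax":0,"ay":0,"az":0,"grip":0.05},{"dx":0,"dy":0,"dz":-0.006,"ax":0,"ay":0,"az":0,"grip":0.05},{"dx":0,"dy":0,"dz":-0.12,"ax":0,"ay":0,"az":0,"grip":0.05},{"dx":0,"dy":0,"dz":-0.28,"ax":0,"ay":0,"az":0,"grip":0.05}]'
python3 -m jog '[{"dx":0,"dy":-0.05,"dz":-0.1,"ax":0,"ay":0,"az":0,"grip":0.05},{"dx":0,"dy":-0.2,"dz":-0.12,"ax":0,"ay":0,"az":-0.1,"grip":0.05},{"dx":0,"dy":-0.4,"dz":-0.12,"ax":0,"ay":0,"az":-0.2,"grip":0.05},{"dx":0,"dy":-0.5,"dz":-0.12,"ax":0,"ay":0,"az":-0.3,"grip":0.05},{"dx":0,"dy":-0.6,"dz":-0.12,"ax":0,"ay":0,"az":-0.4,"grip":0.05}]' >/dev/null
python3 -c "
from h import *
go((.6117,.327,.1,1.423))"
```

```text
clock: 17.42
position: [0.5834, 0.1441, 0.0799]
ee_rot: [0.001, 0.998, -0.066, -0.005]
contact_force: [0.6, -0.7, -0.2]
width: 0.0451
gripper_force: 0.0
t 17.8 pos [0.6067 0.2963 0.1134] yaw 0.375 w 0.0450 gf 0.0 F [ 0.1 -0.5  0.2]
  dx 0.064 dy -0.107 dz 0.054 az -0.667
```

```bash
python3 -m jog '[{"dx":0.064,"dy":-0.107,"dz":0,"ax":0,"ay":0,"az":-0.667,"grip":0.05},{"dx":0.064,"dy":-0.107,"dz":0,"ax":0,"ay":0,"az":-0.667,"grip":0.05},{"dx":0.064,"dy":-0.107,"dz":0,"ax":0,"ay":0,"az":-0.667,"grip":0.05},{"dx":0.064,"dy":-0.107,"dz":0,"ax":0,"ay":0,"az":-0.667,"grip":0.05},{"dx":0.064,"dy":-0.107,"dz":0,"ax":0,"ay":0,"az":-0.667,"grip":0.05}]' >/dev/null
python3 -m jog '[{"dx":0,"dy":0,"dz":0,"ax":0,"ay":0,"az":-0.27,"grip":0.05},{"dx":0,"dy":0,"dz":0,"ax":0,"ay":0,"az":-0.27,"grip":0.05},{"dx":0,"dy":0,"dz":0,"ax":0,"ay":0,"az":-0.27,"grip":0.05},{"dx":0,"dy":0,"dz":0,"ax":0,"ay":0,"az":-0.27,"grip":0.05},{"dx":0,"dy":0,"dz":0,"ax":0,"ay":0,"az":-0.27,"grip":0.05}]' >/dev/null
python3 - <<'E'
from h import *
go((.6117,.327,.1,1.423))
save('top','t10.png'); save('scene','s10.png'); go((.6117,.327,.005,1.423))
a=cv2.imread('pics/t10.png');b=cv2.imread('pics/s10.png')
cv2.imwrite('pics/c10.png',np.hstack([cv2.resize(a[160:280,140:300],(400,300),interpolation=cv2.INTER_CUBIC),cv2.resize(b[180:300,140:300],(400,300),interpolation=cv2.INTER_CUBIC)]))
E
```

```text
t 18.7 pos [0.6116 0.324  0.1127] yaw 1.418 w 0.0449 gf 0.0 F [-0.5  0.1  0.5]
  dx 0.012 dy -0.002 dz 0.051 az -0.003
t 18.8 pos [0.6116 0.3239 0.1128] yaw 1.415 w 0.0445 gf 0.0 F [ 0.7  0.2 -0.2]
  dx 0.012 dy -0.001 dz 0.431 az -0.005
```

View pics/c10.png

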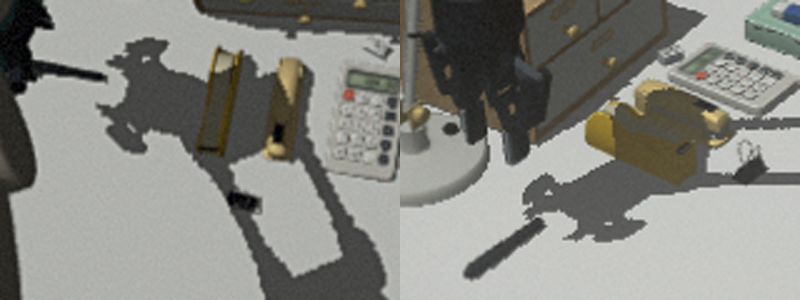

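The dispenser stands to the left of the stapler, around (220,100) in the left half, and the marker's ends show at (467,273) and (545,224) on the right. I'll check the marker's centre and pick it up.

```bash
python3 - <<'E'
from h import *
d=load('s10.png');w=px2w(d,(np.array([(467,273),(545,222)])-[400,0])/2.5+[140,180]-.3,.008);print(w,w.mean(0),np.hypot(*(w[0]-w[1])[:2]))
E
python3 -m jog '[{"dx":0.008,"dy":0,"dz":0.1,"ax":0,"ay":0,"az":0,"grip":0.05},{"dx":0.008,"dy":0,"dz":0.2,"ax":0,"ay":0,"az":0,"grip":0.05},{"dx":0.008,"dy":0,"dz":0.3,"ax":0,"ay":0,"az":0,"grip":0.05},{"dx":0.008,"dy":0,"dz":0.34,"ax":0,"ay":0,"az":0,"grip":0.05}]'
```

```text
[[0.62182788 0.37585243 0.008     ]
 [0.60185498 0.28258598 0.008     ]] [0.61184143 0.3292192  0.008     ] 0.0953810641062215
clock: 19.1
position: [0.6097, 0.325, 0.0244]
ee_rot: [-0.001, 0.76, 0.65, -0.003]
contact_force: [-0.5, -0.6, -0.3]
width: 0.0453
gripper_force: 0.0
```

```bash
python3 -m jog '[{"dx":0.01,"dy":0,"dz":0.05,"ax":0,"ay":0,"az":0,"grip":0.05},{"dx":0.01,"dy":0,"dz":0.084,"ax":0,"ay":0,"az":0,"grip":0.05},{"dx":0.01,"dy":0,"dz":0.084,"ax":0,"ay":0,"az":0,"grip":0.05},{"dx":0.01,"dy":0,"dz":0.084,"ax":0,"ay":0,"az":0,"grip":-0.9},{"dx":0.01,"dy":0,"dz":0.084,"ax":0,"ay":0,"az":0,"grip":-0.9}]' 35
python3 -m jog '[{"dx":0,"dy":0,"dz":0,"ax":0,"ay":0,"az":0,"grip":-0.9},{"dx":0,"dy":0,"dz":0,"ax":0,"ay":0,"az":0,"grip":-0.9},{"dx":0,"dy":0,"dz":0,"ax":0,"ay":0,"az":0,"grip":-0.9}]'
python3 -m jog '[{"dx":0,"dy":0,"dz":-0.1,"ax":0,"ay":0,"az":0,"grip":-0.9},{"dx":0,"dy":0,"dz":-0.25,"ax":0,"ay":0,"az":0,"grip":-0.9},{"dx":0,"dy":0,"dz":-0.4,"ax":0,"ay":0,"az":0,"grip":-0.9},{"dx":0,"dy":0,"dz":-0.52,"ax":0,"ay":0,"az":0,"grip":-0.9},{"dx":0,"dy":0,"dz":-0.52,"ax":0,"ay":0,"az":0,"grip":-0.9}]'
python3 - <<'E'
from h import *
c=np.array([.5618,-.0207]);t=c-.111*np.array([np.cos(.133),-np.sin(.133)]);print(t)
go((t[0],t[1],.13,1.438))
E
```

```text
clock: 19.52
position: [0.6132, 0.3288, 0.0082]
ee_rot: [0.0, 0.759, 0.651, 0.001]
contact_force: [-0.3, 0.9, -0.3]
width: 0.0214
gripper_force: 0.0
clock: 19.77
position: [0.6132, 0.3288, 0.0084]
ee_rot: [0.0, 0.759, 0.651, 0.001]
contact_force: [-0.2, -0.3, 5.0]
width: 0.0118
gripper_force: 35.2
clock: 20.18
position: [0.6162, 0.3301, 0.1453]
ee_rot: [0.002, 0.759, 0.651, 0.007]
contact_force: [1.0, 1.2, 1.3]
width: 0.0116
gripper_force: 34.7
[ 0.45178029 -0.00598049]
t 20.2 pos [0.6162 0.3301 0.1453] yaw 1.417 w 0.0116 gf 34.7 F [1.  1.2 1.3]
  dx -1.429 dy -0.444 dz 0.061 az -0.013
```

```bash
python3 -m jog '[{"dx":-0.75,"dy":-0.23,"dz":0,"ax":0,"ay":0,"az":0,"grip":-0.9},{"dx":-0.75,"dy":-0.23,"dz":0,"ax":0,"ay":0,"az":0,"grip":-0.9},{"dx":-0.75,"dy":-0.23,"dz":0,"ax":0,"ay":0,"az":0,"grip":-0.9},{"dx":-0.75,"dy":-0.23,"dz":0,"ax":0,"ay":0,"az":0,"grip":-0.9},{"dx":-0.75,"dy":-0.23,"dz":0,"ax":0,"ay":0,"az":0,"grip":-0.9}]' >/dev/null
python3 -m jog '[{"dx":-0.68,"dy":-0.214,"dz":0.06,"ax":0,"ay":0,"az":-0.013,"grip":-0.9},{"dx":-0.68,"dy":-0.214,"dz":0.06,"ax":0,"ay":0,"az":-0.013,"grip":-0.9},{"dx":-0.68,"dy":-0.214,"dz":0.06,"ax":0,"ay":0,"az":-0.013,"grip":-0.9},{"dx":-0.68,"dy":-0.214,"dz":0.06,"ax":0,"ay":0,"az":-0.013,"grip":-0.9},{"dx":-0.68,"dy":-0.214,"dz":0.06,"ax":0,"ay":0,"az":-0.013,"grip":-0.9}]' >/dev/null
python3 -m jog '[{"dx":0,"dy":0,"dz":0,"ax":0,"ay":0,"az":0,"grip":-0.9}]' >/dev/null
python3 -c "
from h import *
go((.4518,-.006,.03,1.438))"
```

```text
t 21.1 pos [ 0.4453 -0.0102  0.1215] yaw 1.433 w 0.0117 gf 34.7 F [ 0.1 -0.3 -0. ]
  dx 0.020 dy 0.023 dz 0.366 az -0.003
```

```bash
python3 -m jog '[{"dx":0.02,"dy":0.023,"dz":0.1,"ax":0,"ay":0,"az":0,"grip":-0.9},{"dx":0.02,"dy":0.023,"dz":0.2,"ax":0,"ay":0,"az":0,"grip":-0.9},{"dx":0.02,"dy":0.023,"dz":0.3,"ax":0,"ay":0,"az":0,"grip":-0.9},{"dx":0.02,"dy":0.023,"dz":0.38,"ax":0,"ay":0,"az":0,"grip":-0.9},{"dx":0.02,"dy":0.023,"dz":0.4,"ax":0,"ay":0,"az":0,"grip":-0.9}]' >/dev/null
python3 -m jog '[{"dx":0,"dy":0,"dz":0,"ax":0,"ay":0,"az":0,"grip":-0.9},{"dx":0,"dy":0,"dz":0,"ax":0,"ay":0,"az":0,"grip":-0.9}]' >/dev/null
python3 -c "
from h import *
go((.4518,-.006,.008,1.438))"
```

```text
t 21.7 pos [ 0.4549 -0.0032  0.0223] yaw 1.438 w 0.0115 gf 34.7 F [0.3 0.2 0. ]
  dx -0.013 dy -0.011 dz 0.057 az 0.000
```

```bash
python3 -m jog '[{"dx":-0.008,"dy":-0.008,"dz":0.025,"ax":0,"ay":0,"az":0,"grip":-0.9},{"dx":-0.008,"dy":-0.008,"dz":0.045,"ax":0,"ay":0,"az":0,"grip":-0.9},{"dx":-0.008,"dy":-0.008,"dz":0.055,"ax":0,"ay":0,"az":0,"grip":-0.9},{"dx":-0.008,"dy":-0.008,"dz":0.06,"ax":0,"ay":0,"az":0,"grip":-0.9},{"dx":-0.008,"dy":-0.008,"dz":0.06,"ax":0,"ay":0,"az":0,"grip":-0.9}]'
```

```text
clock: 22.1
position: [0.452, -0.0054, 0.0083]
ee_rot: [0.0, 0.753, 0.658, 0.0]
contact_force: [-3.0, -0.3, 13.0]
width: 0.0115
gripper_force: 36.1
```

Contact with the desk; now I release, lift, and retreat to the right for a clear final look.

```bash
python3 -m jog '[{"dx":0,"dy":0,"dz":-0.004,"ax":0,"ay":0,"az":0,"grip":-0.2},{"dx":0,"dy":0,"dz":-0.004,"ax":0,"ay":0,"az":0,"grip":-0.2},{"dx":0,"dy":0,"dz":-0.004,"ax":0,"ay":0,"az":0,"grip":-0.2},{"dx":0,"dy":0,"dz":-0.12,"ax":0,"ay":0,"az":0,"grip":-0.2},{"dx":0,"dy":0,"dz":-0.28,"ax":0,"ay":0,"az":0,"grip":-0.2}]'
python3 -m jog '[{"dx":0,"dy":0,"dz":-0.15,"ax":0,"ay":0,"az":0,"grip":-0.2},{"dx":-0.1,"dy":0,"dz":-0.3,"ax":0,"ay":0,"az":0,"grip":-0.2},{"dx":-0.3,"dy":0,"dz":-0.45,"ax":0,"ay":0,"az":0,"grip":-0.2},{"dx":-0.5,"dy":0,"dz":-0.5,"ax":0,"ay":0,"az":0,"grip":-0.2},{"dx":-0.7,"dy":0,"dz":-0.5,"ax":0,"ay":0,"az":0,"grip":-0.2}]' >/dev/null
python3 -m jog '[{"dx":-0.2,"dy":0,"dz":0,"ax":0,"ay":0,"az":0,"grip":-0.2},{"dx":-0.4,"dy":0,"dz":0,"ax":0,"ay":0,"az":0,"grip":-0.2},{"dx":-0.6,"dy":0,"dz":0,"ax":0,"ay":0,"az":0,"grip":-0.2},{"dx":-0.8,"dy":0,"dz":0,"ax":0,"ay":0,"az":0,"grip":-0.2},{"dx":-0.9,"dy":0,"dz":0,"ax":0,"ay":0,"az":0,"grip":-0.2}]' >/dev/null
python3 -m jog '[{"dx":0,"dy":0,"dz":0,"ax":0,"ay":0,"az":0,"grip":-0.2}]'
python3 - <<'E'
from h import *
save('top','t11.png'); save('scene','s11.png')
b=cv2.imread('pics/t11.png');cv2.imwrite('pics/c11.png',cv2.resize(b[165:270,210:370],(800,525),interpolation=cv2.INTER_CUBIC))
b=cv2.imread('pics/s11.png');cv2.imwrite('pics/c12.png',cv2.resize(b[140:290,180:380],(800,600),interpolation=cv2.INTER_CUBIC))
E
```

```text
clock: 22.52
position: [0.4488, -0.0049, 0.0749]
ee_rot: [-0.003, 0.753, 0.658, -0.003]
contact_force: [1.0, -0.1, -0.8]
width: 0.0342
gripper_force: 0.0
clock: 23.43
position: [0.4054, -0.3548, 0.1958]
ee_rot: [0.002, 0.754, 0.656, -0.002]
contact_force: [0.1, 0.5, 0.7]
width: 0.0337
gripper_force: 0.0
```

View pics/c11.png

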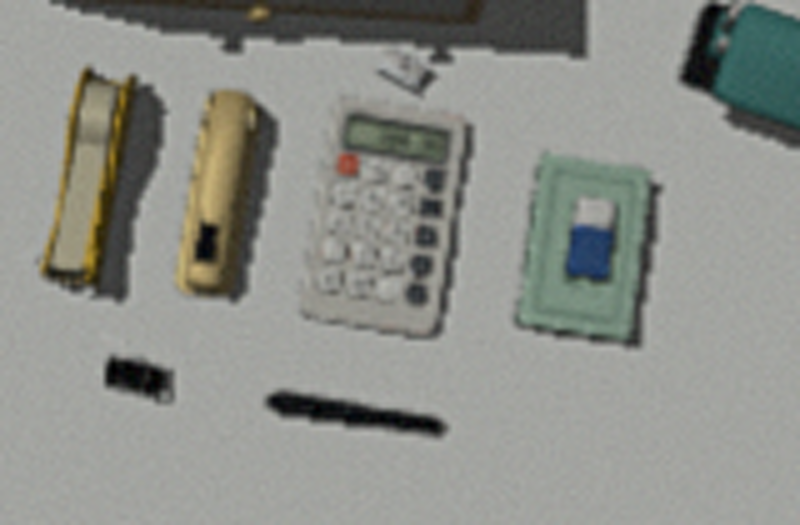

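View pics/c12.png

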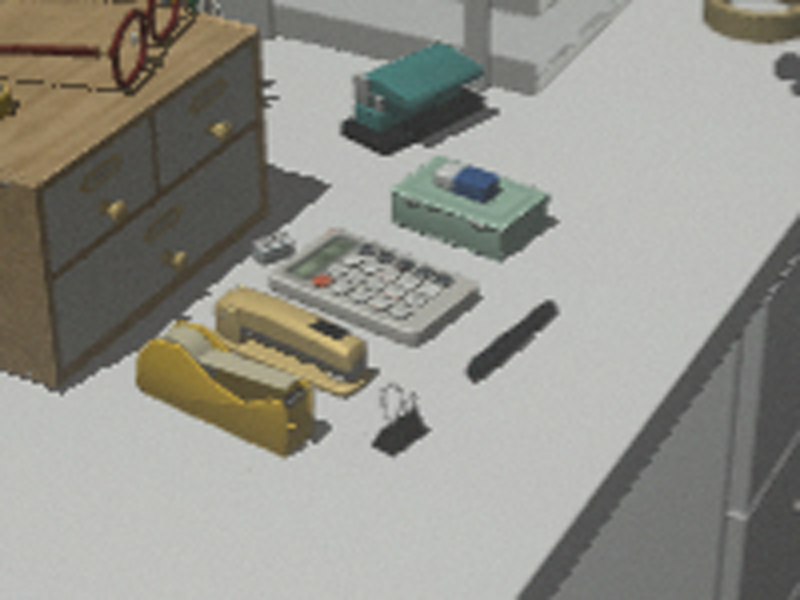

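Everything is in its place and upright, and the clip (140,380) and sharpener (408,72) look untouched. A last numeric check from both views.

```bash
python3 - <<'E'
from h import *
d=load('t11.png');e=load('s11.png')
f=lambda p,z:px2w(d,np.array(p)/5+[210,165]-.4,z)[:,:2]
g=lambda p,z:px2w(e,np.array(p)/4+[180,140]-.4,z)[:,:2]
q=f([(338,95),(468,113),(440,338),(303,318)],.014);c=q.mean(0);L=q[0]+q[1]-q[2]-q[3];a=np.arctan2(L[1],L[0]);print('calc',c,a)
R=np.array([[np.cos(a),-np.sin(a)],[np.sin(a),np.cos(a)]])
def rep(n,w):
    w=(w-c)@R; m=w.mean(0); print(n,m.round(4), 'axis', np.arctan2(*(w[0]-w[-1])[::-1]).round(3))
t=f([(540,152),(655,168),(637,345),(517,325)],.028);rep('tin',np.array([t[:2].mean(0),t[2:].mean(0)]))
rep('eraser',f([(597,198),(589,281)],.041))
rep('stap',f([(233,92),(205,293)],.038))
rep('marker',f([(267,402),(445,428)],.01))
rep('marker sc',g([(470,377),(555,308)],.008))
w=g([(287,456),(313,436)],0);m=w.mean(0);print('disp near end',(w-c)@R,'ctr',((m-c)@R)+[.0635,0])
rep('disp far/near top',np.array([f([(107,72)],.05)[0],f([(70,278)],.03)[0]]))
w=g([(347,396),(380,372)],0);print('stap near',(w-c)@R)
print(f([(140,378)],.02))
E
```

```text
calc [ 0.56271086 -0.02081455] -0.12123552455168482
tin [-0.004  -0.1123] axis 0.006
eraser [-0.0016 -0.1131] axis 0.026
stap [-0.0047  0.094 ] axis 0.016
marker [-0.1134  0.0017] axis 1.568
marker sc [-0.114   0.0055] axis 1.544
disp near end [[-0.06019823  0.17962274]
 [-0.06101362  0.15410491]] ctr [0.00289407 0.16686383]
disp far/near top [-0.0063  0.1661] axis -0.036
stap near [[-0.05320649  0.10767146]
 [-0.05508873  0.07400551]]
[[0.46746723 0.11417545]]
```

All well within tolerance.

```bash
python3 -c "
from rig import manip
print(manip.sign_off())"
```

```text
the job is handed in; nothing more can be done
None
```

The job is handed in: my last camera check put the stapler, dispenser, tin, marker and eraser all within tolerance, with the calculator and clip at their starting positions and the sharpener looking untouched; no verdict came back.

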